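Turn the sharpening stone over onto its honing board

ROBOT

A 6-joint arm with a two-finger parallel gripper is mounted at the origin on a cart in front of the work surface, level with it; the furniture and walls round the work are solid. World frame = base frame: x ahead of the robot, y to its left, z up, the work surface at z = 0. Lengths are in m, angles in rad, forces in N, time in s.
With the tool pointing down it reaches from about 0.375 to 0.925 m from the base axis. Payload 5.7 kg.
Tool frame: the origin (TCP) lies between the finger pads; the fingertips stand 22 mm ahead of it and the grasp point (between the pads) lies 3 mm ahead of it; z points along the fingers, y is the line along which they close (so a half turn about z gives the same grasp; the last joint's range is limited). The gripper opens to 88 mm and grips with 3 to 60 N. Pads are 20 mm wide; open, the fingers measure 115 mm over their backs; the gripper's body (75 mm by 178 mm) begins 61 mm behind the grasp point.
Start: joints at [-1.432, 0.359, 1.51, -0, 1.272, -0.115], TCP at [0.151, -0.581, 0.221] pointing down, gripper open.
Joint ranges: [-2.97, 2.97], [-1.01, 2.36], [0.21, 2.38], [-0.96, 4.11], [0.2, 2.71], [-2.98, 2.98]. Speed limits (rad/s): [2.39, 2.39, 3.14, 3.14, 3.14, 3.14].

INTERFACE

Orientations are given as a unit quaternion [w, x, y, z].
In Python, from station import env, eyes, order gives the robot as it stands.
- The arm moves only by the tool send_rows, never from a script. Its arguments are lists of equal length, an entry for each row: "offset": the shift along the tool's x, y, z in units of 150 mm (1.0 is 150 mm), a list of three; "turn": the turn about the tool's z in units of 45 degrees (1.0 is 45 degrees); "hand": the opening, from -1 (shut) to 1 (fully open). A call has 1 to 8 rows; each row is the pose to reach, as a shift and turn from the pose commanded when the call began, along the tool's axes at that moment; what a row does not reach only later rows make up. A row lasts 1/10 s, in which the tool goes at most 50 mm and 8.59 degrees, less where a joint would pass 70% of its speed; a pose out of reach is approached as far as the arm can. A call with a number of a shift or a turn outside -1 to 1 is refused whole. A call with a gripper value outside its range is refused whole. The fingers move at their own pace and stop on an object; "newtons" is the grip in N (left out, the last holds). Time passes only in rows, so rows that repeat a pose let the fingers close. It gives the time, the measured TCP pose, the force, the opening and the grip force at its end, in the units of the state.
- env.observe(): the state, without advancing time (a new reading comes with each control period).
- eyes.camera(name): name is "scene" or "top"; returns a dict with "color" (400x640x3 uint8, red, green, blue), "fx", "fy", "cx", "cy" (pixels), "xyz" and "rotation" of the camera in the world. Camera axes: x right, y down, z forward; pixel columns grow to the right and rows downward; lengths in m; the calibration is good to about 2 mm. A picture is of the moment at which its call begins. There is no depth.
- order.sign_off(): hands the job in; it is judged then, once.
The state is a dict: "time": time; "joint_pos": joint angles; "joint_vel": joint speeds; "tau": joint torques, N m; "tool_pos": TCP position; "tool_rot": TCP orientation; "force": force on the tool from outside, world axes, zero at the start; "moment": the same for the moment, N m; "gripper_width": finger opening in m; "grip_force": force on a finger pad.
Only numpy, scipy, OpenCV 4.12 (cv2) and the standard library are available. Lean on these libraries where they do the work, as an engineer would, in place of code of your own. Each camera call takes 0.05 s, during which the arm holds its last target. There are 200 camera calls.

TASK

The two-sided sharpening stone lies with its grey coarse side up on the bench in front of the thin wooden honing board. Push it up against the front edge of the board until it tips up on edge there, and tip it right over onto the board, so that it lies flat on the board with its orange fine side up. Leave the oak drilling block and the rusty pipe offcut where they are.

Things in the scene. Friction and masses are not known exactly. Their poses are not given: they have to be found in the camera images.
- stone: sharpening stone, loose slab 76 x 150 x 25 mm, 0.3 kg, one face grey, the other orange. Origin: its centre; x along the width, y along the length, z out of the grey face (up at the start). Starts 15 to 45 mm before the board's front edge, parallel to it within 9 degrees. Grippy sides: when pinned against the board, a fingertip pressed (10 N) to the near side lifts that side by friction.
- board: pale wooden honing board with a small brass screw in each corner, fixed to the bench, 130 x 220 x 8 mm high. Origin at the centre of its underside, on the bench top; x across its 130 mm depth, away from the robot; y along its 220 mm length; z up. Its front edge, a square upright step 8 mm high, lies at x = -65 mm in this frame.
- jig_block: oak drilling block with three dark holes, loose, 55 x 110 x 30 mm; on the bench to one side of the stone, to be left alone. Origin at the centre of its underside; y along its length, z up.
- pipe_offcut: offcut of brown rusty square pipe, loose, 30 x 120 x 30 mm; on the bench to the other side of the stone, to be left alone. Origin at the centre of its underside; y along its length, z up.

How it is judged:
By the outcome, as a careful person would: the job done as asked, in the order asked, and still so for the second after the job is handed in, with the robot touching nothing.
It also fails if it takes over 43 s, if anything falls off the work surface, if the arm or the gripper's body presses on something with over 40 N, if the wrist force passes 120 N, or if a joint passes its speed limit or range.

## Working session

There is one attempt and no reset: what is moved stays moved. The work goes in short steps, Python scripts to look and compute and a tool call to move; the robot and the scene stay as the last step left them, time stands still between calls to the robot, and variables do not carry over. Pictures are saved under pics/ and viewed, at most 10 in all, crops included, and the job is handed in when it is done.

Besides the shell and the picture viewer there is one more tool, called after "Request:" as name(argument=value, ...) on one line, values as JSON. send_rows: Moves the arm, as the interface text tells. Shifts and turns lie within -1 to 1; 1 stands for 150 mm of shift or 45 degrees of turn. Its arguments: {"type":"object","properties":{"offset":{"type":"array"},"turn":{"type":"array"},"hand":{"type":"array"},"newtons":{"type":"number"}},"required":["offset","turn","hand"]}

```bash
mkdir -p pics; ls
cat > h.py <<'E'
import numpy as np, cv2
from station import env, eyes, order
def snap(cam,name,crop=None,s=1):
    c=eyes.camera(cam); im=c["color"][:,:,::-1].copy()
    if crop: x0,y0,x1,y1=crop; im=im[y0:y1,x0:x1]
    if s!=1: im=cv2.resize(im,None,fx=s,fy=s,interpolation=cv2.INTER_CUBIC)
    cv2.imwrite("pics/"+name,im); return c
def R(c):
    r=np.array(c["rotation"],float)
    if r.shape==(4,):
        from scipy.spatial.transform import Rotation as Q
        r=Q.from_quat(r[[1,2,3,0]]).as_matrix()
    return r
def px2w(c,u,v,z):
    d=R(c)@np.array([(u-c["cx"])/c["fx"],(v-c["cy"])/c["fy"],1]); p=np.array(c["xyz"])
    return p+d*(z-p[2])/d[2]
E
python3 - <<'E'
from h import *
for n in("top","scene"):
    c=snap(n,n+"0.png"); print({k:np.round(v,4).tolist() for k,v in c.items() if k!="color"})
s=env.observe(); print({k:np.round(v,4).tolist() for k,v in s.items()})
E
```

```text
pics
{'fx': 426.8, 'fy': 426.8, 'cx': 311.7457, 'cy': 196.9222, 'xyz': [0.4367, 0.0534, 0.9648], 'rotation': [-0.0362, 0.7091, -0.7025, 0.0483]}
{'fx': 447.8336, 'fy': 447.8336, 'cx': 320.0512, 'cy': 198.836, 'xyz': [0.2631, 0.6283, 0.5588], 'rotation': [0.1055, -0.2271, 0.8714, -0.4219]}
{'time': 0.1, 'joint_pos': [-1.4321, 0.3594, 1.5113, -0.0, 1.2725, -0.1151], 'joint_vel': [-0.0019, -0.0018, -0.0007, -0.0013, 0.0004, 0.0011], 'tau': [0.0008, -51.6358, -27.1405, 0.0676, 0.0276, -0.0], 'tool_pos': [0.1505, -0.5802, 0.2206], 'tool_rot': [-0.0008, 0.992, 0.1265, -0.0], 'force': [0.7054, 0.1755, -0.2611], 'moment': [-0.0415, 0.0661, -0.0216], 'grip_force': 0.0, 'gripper_width': 0.0878}
```

View pics/top0.png

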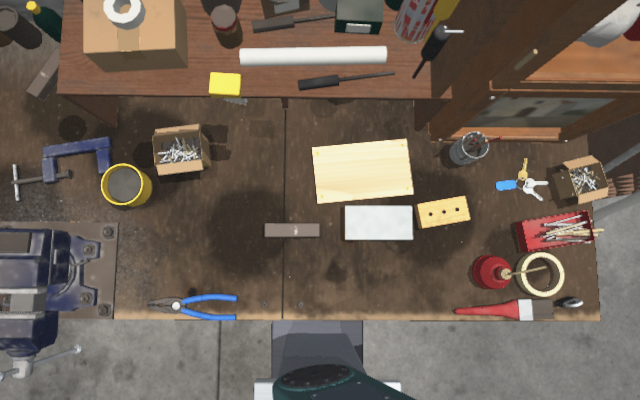

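View pics/scene0.png

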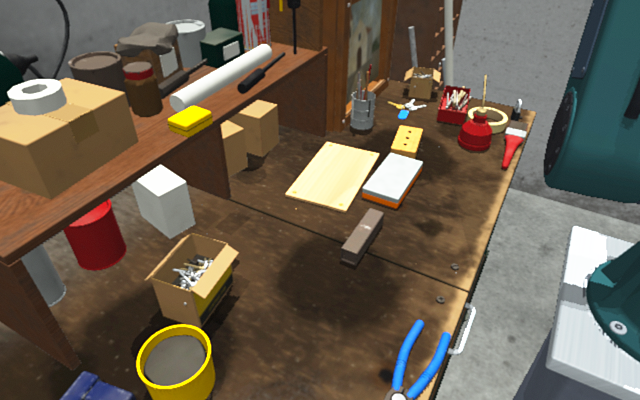

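The top view shows the board at about (312–413, 140–203), the stone at (345–413, 205–240), the block to its right near (443, 212) and the pipe to its left near (292, 230). A shelf overhangs the bench behind row 97.

Run:
```python
from h import *
c=snap("top","top1.png",(255,125,485,265),3.4)
```

```text
(no output)
```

View pics/top1.png

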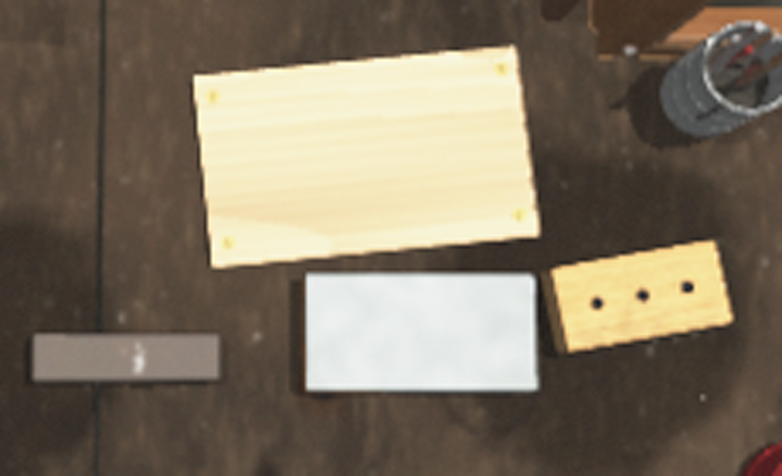

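```bash
cat > g.py <<'E'
from h import *
c=eyes.camera("top")
def P(L,z): return np.array([px2w(c,255+(u)/3.4,125+(v)/3.4,z)[:2] for u,v in L])
def show(n,L,z):
    p=P(L,z); print(n,p.round(4).tolist(),"c",p.mean(0).round(4)); return p
b=show("board",[(193,75),(515,46),(540,236),(212,269)],.008)
s=show("stone",[(306,272),(537,273),(538,390),(306,391)],.025)
j=show("block",[(551,270),(715,240),(733,322),(568,352)],.03)
p=show("pipe",[(32,334),(219,334),(219,381),(32,381)],.03)
for n,q in(("b",b),("s",s),("j",j),("p",p)):
    d=(q[0]+q[3]-q[1]-q[2]); print(n,"yaw",np.degrees(np.arctan2(-d[0],d[1])).round(2),[np.linalg.norm(q[i]-q[(i+1)%4]).round(4) for i in range(4)])
d=b[3]-b[2]; d/=np.linalg.norm(d); nrm=np.array([d[1],-d[0]])
print("normal",nrm,"gap",[((b[3]-q)@nrm).round(4) for q in s], "along",[((q-b.mean(0))@d).round(4) for q in s],[((q-b.mean(0))@d).round(4) for q in j])
E
python3 g.py
```

```text
board [[0.6667, 0.0384], [0.6896, -0.1798], [0.5599, -0.1942], [0.5355, 0.0247]] c [ 0.6129 -0.0777]
stone [[0.5324, -0.0361], [0.5333, -0.1873], [0.4572, -0.1864], [0.4552, -0.036]] c [ 0.4945 -0.1115]
block [[0.5348, -0.1952], [0.5556, -0.3033], [0.5021, -0.3132], [0.4817, -0.2051]] c [ 0.5185 -0.2542]
pipe [[0.4901, 0.1408], [0.4912, 0.0206], [0.461, 0.0204], [0.46, 0.1402]] c [0.4756 0.0805]
b yaw 6.16 [np.float64(0.2194), np.float64(0.1305), np.float64(0.2202), np.float64(0.1319)]
s yaw 0.53 [np.float64(0.1512), np.float64(0.0761), np.float64(0.1504), np.float64(0.0772)]
j yaw 10.8 [np.float64(0.11), np.float64(0.0544), np.float64(0.11), np.float64(0.0541)]
p yaw 0.52 [np.float64(0.1203), np.float64(0.0302), np.float64(0.1198), np.float64(0.0301)]
normal [0.99386293 0.11061862] gap [np.float64(0.0098), np.float64(0.0257), np.float64(0.1012), np.float64(0.0865)] along [np.float64(0.0503), np.float64(-0.1001), np.float64(-0.0908), np.float64(0.0589)] [np.float64(-0.1081), np.float64(-0.2178), np.float64(-0.2217), np.float64(-0.1121)]
```

The crop gives the board edge with its normal at +6.3° yaw, and the stone about 10–26 mm short of it. I'll push with open fingers as a two-point contact, with the tool squared to the board.

Request:
send_rows(offset=[[0.84,-0.85,0],[0.84,-0.85,0],[0.84,-0.85,0],[0.84,-0.85,0],[0.84,-0.85,0]], turn=[0,0,0,0,0], hand=[1,1,1,1,1])

```text
time: 0.7
tool_pos: [0.2417, -0.4217, 0.2211]
tool_rot: [-0.001, 0.992, 0.128, 0.0]
force: [0.1, -0.7, -0.1]
gripper_width: 0.0883
grip_force: 0.0
```

Request:
send_rows(offset=[[0.84,-0.85,0],[0.84,-0.85,0],[0.84,-0.85,0],[0.84,-0.85,0],[0.84,-0.85,0]], turn=[0,0,0,0,0], hand=[1,1,1,1,1])

```text
time: 1.2
tool_pos: [0.3315, -0.2685, 0.2214]
tool_rot: [-0.0, 0.992, 0.128, 0.0]
force: [-0.8, -0.8, -0.8]
gripper_width: 0.0878
grip_force: 0.0
```

Request:
send_rows(offset=[[0.82,-0.85,0.5],[0.82,-0.85,0.5],[0.82,-0.85,0.5],[0.82,-0.85,0.5],[0.82,-0.85,0.5],[0.82,-0.85,0.5]], turn=[0.18,0.18,0.18,0.18,0.18,0.18], hand=[1,1,1,1,1,1])

```text
time: 1.8
tool_pos: [0.418, -0.117, 0.146]
tool_rot: [0.0, 0.998, 0.057, -0.0]
force: [0.6, -1.5, -0.3]
gripper_width: 0.0879
grip_force: 0.0
```

Request:
send_rows(offset=[[0,0,0.4],[0,0,0.65],[0,0,0.78],[0,0,0.78],[0,0,0.78]], turn=[0,0,0,0,0], hand=[1,1,1,1,1])

```text
time: 2.3
tool_pos: [0.4179, -0.1183, 0.0299]
tool_rot: [0.0, 0.998, 0.055, 0.0]
force: [1.4, -0.7, 0.1]
gripper_width: 0.0877
grip_force: 0.0
```

Request:
send_rows(offset=[[0.1,0,0],[0.17,0,0],[0.21,0,0],[0.24,0,0],[0.26,0,0],[0.27,0,0],[0.28,0,0],[0.28,0,0]], turn=[0,0,0,0,0,0,0,0], hand=[1,1,1,1,1,1,1,1])

```text
time: 3.1
tool_pos: [0.4592, -0.1115, 0.0293]
tool_rot: [-0.0, 0.998, 0.056, -0.0]
force: [-0.2, -0.4, 0.3]
gripper_width: 0.0877
grip_force: 0.0
```

Run:
```python
from h import *
snap("top","top2.png",(255,125,485,265),3.4)
```

```text
(no output)
```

View pics/top2.png

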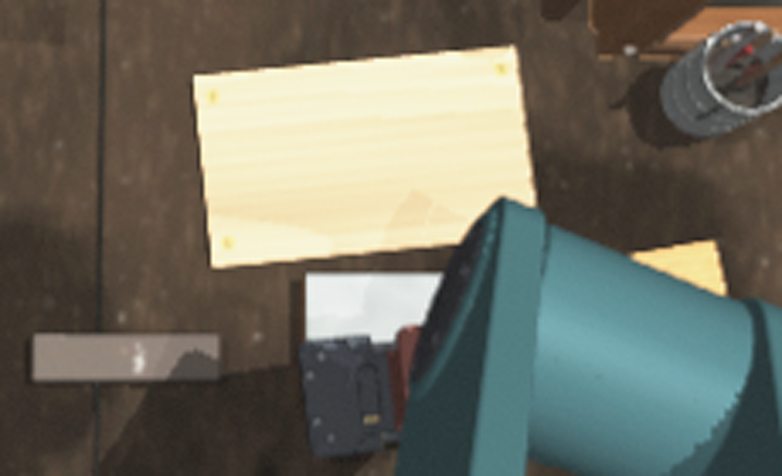

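The stone's front-left corner is still near (306, 272), and the gripper hides the contact. I'll check the scene camera.

Run:
```python
from h import *
snap("scene","sc2.png",(270,110,450,270),3.6)
```

```text
(no output)
```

View pics/sc2.png

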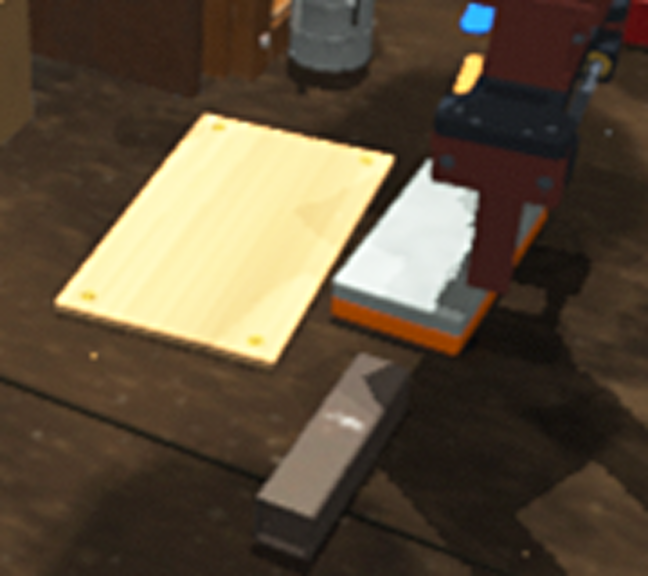

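```bash
cat >> h.py <<'E'
def w2px(c,p):
    q=R(c).T@(np.array(p)-np.array(c["xyz"])); return np.array([c["fx"]*q[0]/q[2]+c["cx"],c["fy"]*q[1]/q[2]+c["cy"]])
E
python3 - <<'E'
from h import *
c=eyes.camera("scene"); f=lambda p:((w2px(c,p)-[270,110])*3.6).round()
s=env.observe(); t=np.array(s["tool_pos"]); print(t)
n=np.array([.9936,.113,0]); l=np.array([-.113,.9936,0]); 
for dx in(-.01,.01):
  for dy in(.044,.0575): print(dx,dy,f(t+n*dx+l*dy-[0,0,.022]))
for p in[(.5355,.0247,.008),(.5324,-.0361,.025),(.4552,-.036,.025),(.4552,-.036,0),(.4572,-.1864,0)]: print(p,f(p))
E
```

```text
[ 0.45899725 -0.11151903  0.02927195]
-0.01 0.044 [498. 319.]
-0.01 0.0575 [492. 333.]
0.01 0.044 [463. 310.]
0.01 0.0575 [457. 324.]
(0.5355, 0.0247, 0.008) [274. 360.]
(0.5324, -0.0361, 0.025) [330. 276.]
(0.4552, -0.036, 0.025) [461. 320.]
(0.4552, -0.036, 0) [456. 356.]
(0.4572, -0.1864, 0) [544. 217.]
```

Run:
```python
from h import *
snap("scene","sc3.png",(355,140,435,215),8)
```

```text
(no output)
```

View pics/sc3.png

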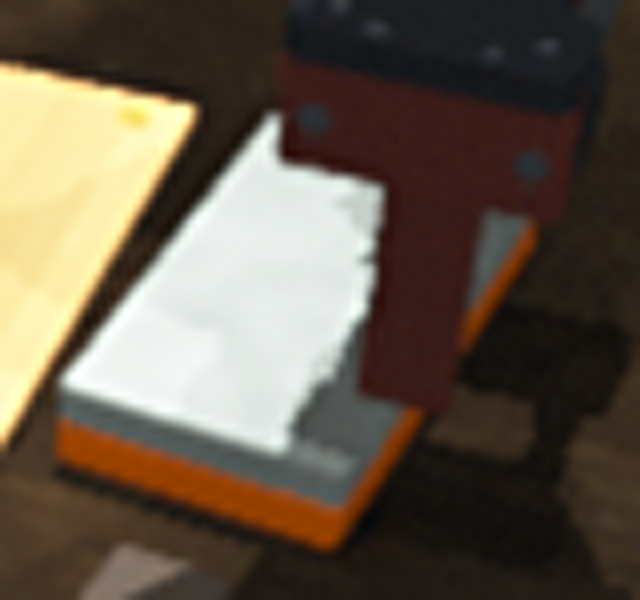

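The fingertip seems to overlap the grey top at crop (360–445, 395–410) instead of standing against the near side. I'll solve for its actual height from these pixels.

Run:
```python
from h import *
from scipy.optimize import fsolve
c=eyes.camera("scene"); s=env.observe(); t=np.array(s["tool_pos"])
n=np.array([.9936,.113,0]); l=np.array([-.113,.9936,0])
for px in[(360,395),(445,410)]:
  u=np.array(px)/8+[355,140]
  for dy in(.0575,.044,.02):
    print(px,dy,fsolve(lambda q:w2px(c,t+n*q[0]+l*dy+[0,0,q[1]])-u,[0,0]).round(4))
im=c["color"].astype(int); print(s["gripper_width"],s["force"])
```

```text
(360, 395) 0.0575 [0.0068 0.0051]
(360, 395) 0.044 [ 0.009 -0.005]
(360, 395) 0.02 [ 0.0131 -0.023 ]
(445, 410) 0.0575 [-0.014   0.0067]
(445, 410) 0.044 [-0.0121 -0.0033]
(445, 410) 0.02 [-0.0087 -0.0213]
0.0879737920906014 [-0.00852713  0.14674014  0.23974756]
```

Request:
send_rows(offset=[[-0.2,0,0],[-0.3,0,0],[-0.3,0,0],[-0.3,0,0.03],[-0.3,0,0.03]], turn=[0,0,0,0,0], hand=[1,1,1,1,1])

```text
time: 3.85
tool_pos: [0.4158, -0.1171, 0.0246]
tool_rot: [0.0, 0.998, 0.056, 0.001]
force: [-0.4, 0.9, 0.1]
gripper_width: 0.0878
grip_force: 0.0
```

Run:
```python
from h import *
print(env.observe()["tool_pos"])
snap("scene","sc4.png",(370,130,450,205),8)
```

```text
[ 0.41580846 -0.11706114  0.02462904]
```

View pics/sc4.png

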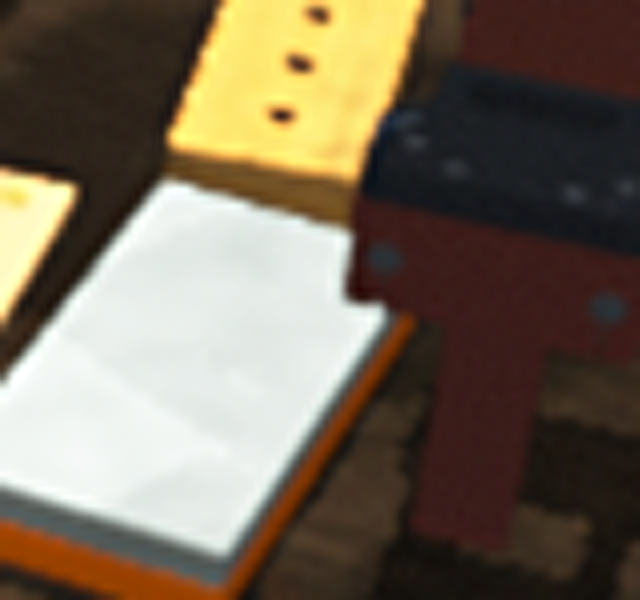

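The finger bottom, at about (412–505, 535–550), shows a shadow clear below it, so it hovers. I'll probe downward in small steps while watching the force.

Request:
send_rows(offset=[[0,0,0.02],[0,0,0.03],[0,0,0.03]], turn=[0,0,0], hand=[1,1,1])

```text
time: 4.2
tool_pos: [0.4147, -0.1166, 0.0201]
tool_rot: [-0.0, 0.998, 0.056, -0.0]
force: [0.6, 0.1, -0.6]
gripper_width: 0.0877
grip_force: 0.0
```

Request:
send_rows(offset=[[0,0,0.01],[0,0,0.02],[0,0,0.02]], turn=[0,0,0], hand=[1,1,1])

```text
time: 4.5
tool_pos: [0.4145, -0.1166, 0.0172]
tool_rot: [-0.0, 0.998, 0.056, -0.0]
force: [0.3, -0.4, 0.1]
gripper_width: 0.0879
grip_force: 0.0
```

Request:
send_rows(offset=[[0,0,0.03],[0,0,0.06],[0,0,0.06]], turn=[0,0,0], hand=[1,1,1])

```text
time: 4.8
tool_pos: [0.4142, -0.1165, 0.0078]
tool_rot: [-0.0, 0.998, 0.056, -0.0]
force: [0.6, 1.3, -0.1]
gripper_width: 0.0879
grip_force: 0.0
```

Run:
```python
from h import *
from scipy.optimize import fsolve
s=env.observe(); t=np.array(s["tool_pos"]); print(t)
c=snap("scene","sc5.png",(370,130,450,205),8)
n=np.array([.9936,.113,0]); l=np.array([-.113,.9936,0])
for z in(0,.01,.02,.03): print(z,[((w2px(c,np.r_[(t+n*dx+l*.0575)[:2],z])-[370,130])*8).round() for dx in(-.01,.01)])
```

```text
[ 0.41416473 -0.11648359  0.0077578 ]
0 [array([472., 649.]), array([390., 628.])]
0.01 [array([478., 617.]), array([396., 596.])]
0.02 [array([485., 585.]), array([402., 564.])]
0.03 [array([492., 552.]), array([409., 532.])]
```

View pics/sc5.png

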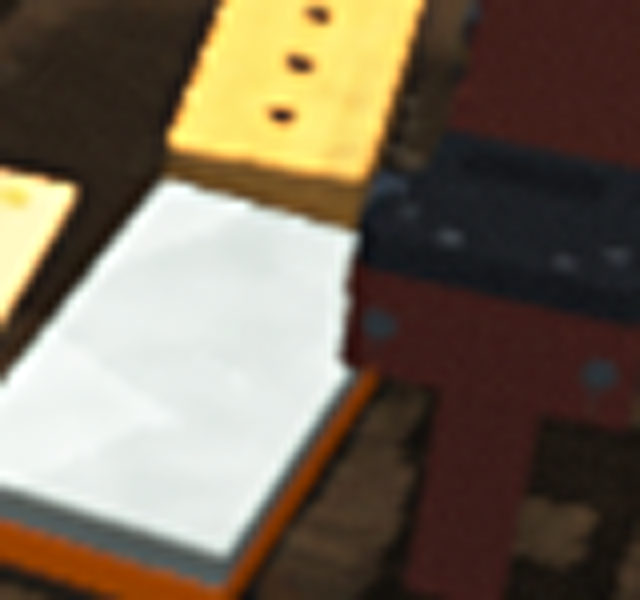

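The tip bottom at about (405–500, 585–600) puts it near z = 14 mm while the TCP reads 7.8 mm, so the real tip sits about 6 mm above the reported TCP. I'll lower it 8 mm and push.

Request:
send_rows(offset=[[0,0,0.03],[0,0,0.05],[0.08,0,0.05],[0.15,0,0.05],[0.2,0,0.05],[0.24,0,0.05],[0.27,0,0.05],[0.28,0,0.05]], turn=[0,0,0,0,0,0,0,0], hand=[1,1,1,1,1,1,1,1])

```text
time: 5.65
tool_pos: [0.4564, -0.1118, 0.0008]
tool_rot: [-0.0, 0.998, 0.056, -0.0]
force: [-2.2, -0.5, 2.0]
gripper_width: 0.0878
grip_force: 1.5
```

Request:
send_rows(offset=[[0.01,0,0],[0.02,0,0],[0.03,0,0],[0.04,0,0],[0.04,0,0]], turn=[0,0,0,0,0], hand=[1,1,1,1,1])

```text
time: 6.15
tool_pos: [0.4631, -0.1113, 0.0009]
tool_rot: [0.0, 0.998, 0.056, 0.001]
force: [-1.2, 0.2, 0.9]
gripper_width: 0.0878
grip_force: 0.4
```

Request:
send_rows(offset=[[0.01,0,0],[0.02,0,0],[0.03,0,0],[0.03,0,0]], turn=[0,0,0,0], hand=[1,1,1,1])

```text
time: 6.55
tool_pos: [0.4649, -0.1107, 0.0008]
tool_rot: [-0.0, 0.998, 0.056, -0.002]
force: [-7.3, -3.1, 6.7]
gripper_width: 0.0881
grip_force: 4.1
```

Run:
```python
from h import *
snap("scene","sc6.png",(290,110,450,230),5)
```

```text
(no output)
```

View pics/sc6.png

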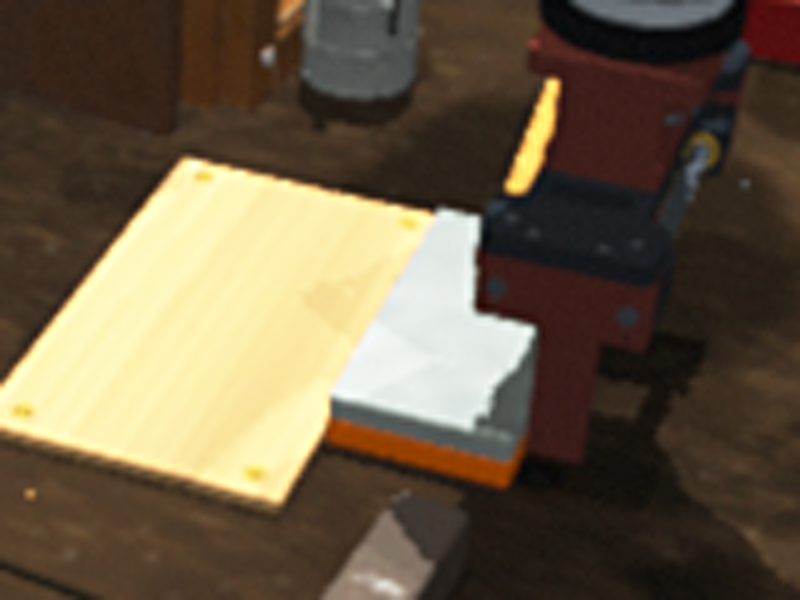

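The stone now lies flush along the board edge (front edge from (330, 400) to (435, 215)) with both fingers on its near side. I'll lower the tips slightly, press, then lift along an arc.

Request:
send_rows(offset=[[-0.04,0,0],[-0.04,0,0.025],[-0.02,0,0.025],[0,0,0.025],[0.01,0,0.025],[0.01,0,0.025]], turn=[0,0,0,0,0,0], hand=[1,1,1,1,1,1])

```text
time: 7.2
tool_pos: [0.4613, -0.1114, -0.0012]
tool_rot: [0.0, 0.998, 0.057, -0.006]
force: [-26.3, -15.0, 47.1]
gripper_width: 0.0876
grip_force: 23.4
```

Those tips are on the bench now, so I'll raise them a little.

Request:
send_rows(offset=[[-0.02,0,-0.03],[-0.02,0,-0.045],[0,0,-0.045],[0.0,0,-0.045]], turn=[0,0,0,0], hand=[1,1,1,1])

```text
time: 7.6
tool_pos: [0.4649, -0.1107, 0.0033]
tool_rot: [-0.0, 0.998, 0.056, -0.003]
force: [-11.9, -7.4, 9.5]
gripper_width: 0.0882
grip_force: 6.6
```

Request:
send_rows(offset=[[0,0,-0.02],[0,0,-0.045],[0.005,0,-0.07],[0.01,0,-0.1],[0.01,0,-0.1]], turn=[0,0,0,0,0], hand=[1,1,1,1,1])

```text
time: 8.1
tool_pos: [0.4665, -0.1103, 0.0181]
tool_rot: [-0.001, 0.998, 0.056, -0.003]
force: [-10.3, -7.6, 0.2]
gripper_width: 0.0878
grip_force: 5.1
```

Run:
```python
from h import *
snap("scene","sc7.png",(290,110,450,230),5)
```

```text
(no output)
```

View pics/sc7.png

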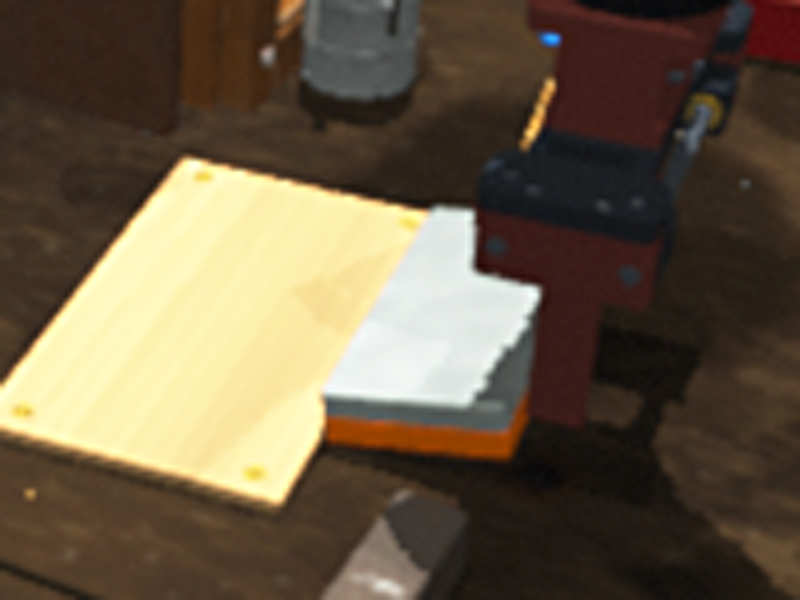

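The near side is clearly lifted: its lower-left orange corner moved from (515, 490) to (515, 460). I'll continue the arc by the numbers.

Request:
send_rows(offset=[[0.002,0,-0.016],[0.005,0,-0.031],[0.011,0,-0.052],[0.018,0,-0.073],[0.024,0,-0.094],[0.033,0,-0.114],[0.042,0,-0.133],[0.05,0,-0.15]], turn=[0,0,0,0,0,0,0,0], hand=[1,1,1,1,1,1,1,1])

```text
time: 8.95
tool_pos: [0.4739, -0.1094, 0.0405]
tool_rot: [-0.001, 0.998, 0.057, -0.003]
force: [-9.5, -5.9, 4.1]
gripper_width: 0.0877
grip_force: 5.4
```

```bash
cat > ora.py <<'E'
from h import *
# angle of stone: left end face outline in scene image (orange mask) as numbers
c=eyes.camera("scene"); im=cv2.cvtColor(c["color"],cv2.COLOR_RGB2HSV)[120:215,290:450]
m=cv2.inRange(im,(5,170,90),(15,255,255))
k,lab,st,_=cv2.connectedComponentsWithStats(m)
for i in range(1,k):
    if st[i,4]>15:
        p=cv2.findNonZero((lab==i).astype(np.uint8)); print(st[i,4],(cv2.boxPoints(cv2.minAreaRect(p))+[290,120]).round(1).tolist())
E
python3 ora.py
```

```text
235 [[353.8, 193.5], [393.0, 176.0], [398.0, 187.1], [358.8, 204.6]]
```

```bash
cat >> ora.py <<'E'
n=np.array([.9936,.113,0]); l=np.array([-.113,.9936,0])
b3=np.array([.5355,.0247,0]); P=b3-l*.063
u0=w2px(c,P)
for th in range(10,180,10):
    q=np.radians(th); d=w2px(c,P+n*-.076*np.cos(q)+[0,0,.076*np.sin(q)])-u0; print(th,d.round(1),round(np.degrees(np.arctan2(-d[1],d[0])),1),end="; ")
print(u0)
E
python3 ora.py
```

```text
236 [[353.6, 193.2], [392.0, 177.0], [396.6, 187.8], [358.2, 204.0]]
10 [36.5  3.9] -6.1; 20 [35.5 -1.7] 2.7; 30 [33.4 -7.3] 12.3; 40 [ 30.1 -12.7] 22.9; 50 [ 25.9 -17.8] 34.5; 60 [ 20.8 -22.3] 47.0; 70 [ 15.  -26.1] 60.1; 80 [  8.8 -29.1] 73.2; 90 [  2.3 -31.1] 85.8; 100 [ -4.2 -32.1] 97.4; 110 [-10.5 -32.1] 108.1; 120 [-16.4 -31.1] 117.8; 130 [-21.6 -29.1] 126.6; 140 [-26.1 -26.2] 134.9; 150 [-29.7 -22.7] 142.7; 160 [-32.4 -18.5] 150.3; 170 [-34.  -13.8] 157.9; [356.59305628 194.69007856]
```

Request:
send_rows(offset=[[0.014,0,-0.02],[0.028,0,-0.04],[0.043,0,-0.06],[0.058,0,-0.077],[0.072,0,-0.094],[0.087,0,-0.11],[0.1,0,-0.12],[0.11,0,-0.13]], turn=[0,0,0,0,0,0,0,0], hand=[1,1,1,1,1,1,1,1])

```text
time: 9.85
tool_pos: [0.4891, -0.1077, 0.0604]
tool_rot: [-0.0, 0.998, 0.057, -0.004]
force: [-14.5, -7.5, 15.8]
gripper_width: 0.0879
grip_force: 10.4
```

```bash
python3 ora.py | grep -v "^10 "
```

```text
247 [[353.0, 193.7], [386.0, 166.0], [392.1, 173.3], [359.2, 201.0]]
```

Request:
send_rows(offset=[[-0.015,0,0.03],[-0.025,0,0.06],[-0.025,0,0.08],[-0.02,0,0.09]], turn=[0,0,0,0], hand=[1,1,1,1])

```text
time: 10.3
tool_pos: [0.4777, -0.1084, 0.0455]
tool_rot: [-0.001, 0.998, 0.058, -0.012]
force: [-35.0, -20.3, 22.2]
gripper_width: 0.0876
grip_force: 21.4
```

```bash
python3 ora.py | grep -v "^10 "
```

```text
232 [[353.6, 193.2], [391.0, 175.0], [395.7, 184.7], [358.3, 202.9]]
```

Request:
send_rows(offset=[[0,0,-0.04],[0.01,0,-0.08],[0.025,0,-0.11],[0.04,0,-0.135],[0.055,0,-0.15],[0.065,0,-0.16],[0.075,0,-0.17]], turn=[0,0,0,0,0,0,0], hand=[1,1,1,1,1,1,1])

```text
time: 11.05
tool_pos: [0.5027, -0.1068, 0.0728]
tool_rot: [0.0, 0.998, 0.056, 0.001]
force: [-3.1, -0.5, 0.8]
gripper_width: 0.0882
grip_force: 1.1
```

```bash
python3 ora.py | grep -v "^10 "
```

```text
58 [[389.3, 156.4], [395.6, 141.6], [400.2, 143.5], [393.8, 158.4]]
257 [[353.5, 193.4], [383.6, 164.5], [389.6, 170.7], [359.5, 199.7]]
```

Request:
send_rows(offset=[[-0.13,0,0.1],[-0.14,0,0.18],[-0.12,0,0.18],[-0.11,0,0.18]], turn=[0,0,0,0], hand=[1,1,1,1])

```text
time: 11.5
tool_pos: [0.4867, -0.109, 0.046]
tool_rot: [0.0, 0.998, 0.056, 0.001]
force: [0.4, 0.6, 0.5]
gripper_width: 0.0876
grip_force: 0.0
```

```bash
python3 ora.py | grep -v "^10 "
```

```text
218 [[355.7, 194.5], [407.0, 175.0], [415.7, 198.0], [364.4, 217.5]]
```

```bash
cat > cols.py <<'E'
from h import *
c=eyes.camera("scene"); h=cv2.cvtColor(c["color"],cv2.COLOR_RGB2HSV)
m=cv2.inRange(h,(5,170,90),(15,255,255)); m[:120]=0; m[230:]=0; m[:,:290]=0; m[:,450:]=0
for u in range(290,450,5):
    r=np.flatnonzero(m[:,u])
    if len(r): print(u,r.min(),r.max(),len(r),end="; ")
print()
n=np.array([.9936,.113,0]); l=np.array([-.113,.9936,0]); P=np.array([.5355,.0247,0])-l*.063
print("flat bottom edge front,near:",w2px(c,P),w2px(c,P-n*.076), "near right",w2px(c,P-n*.076-l*.15))
E
python3 cols.py
```

```text
360 195 199 5; 365 196 200 5; 370 198 202 5; 375 199 203 5; 380 200 204 5; 385 201 205 5; 390 203 207 5; 395 201 202 2; 400 190 191 2; 405 179 180 2; 410 168 169 2; 
flat bottom edge front,near: [356.59305628 194.69007856] [392.92960548 203.92838108] near right [410.78421594 164.81756441]
```

The stone slipped back flat but still lies flush at the edge, since its orange corners have the same pixels as before. I'll go back behind it and repeat the lift along a better-matched arc.

Request:
send_rows(offset=[[-0.05,0,-0.1],[-0.2,0,-0.1],[-0.3,0,-0.1],[-0.3,0,-0.05],[-0.3,0,0.1],[-0.3,0,0.23],[-0.3,0,0.285],[-0.3,0,0.285]], turn=[0,0,0,0,0,0,0,0], hand=[1,1,1,1,1,1,1,1])

```text
time: 12.4
tool_pos: [0.4403, -0.1134, 0.0019]
tool_rot: [-0.001, 0.998, 0.056, -0.001]
force: [-0.0, 0.7, 1.4]
gripper_width: 0.0878
grip_force: 0.0
```

Request:
send_rows(offset=[[0.04,0,0],[0.08,0,0],[0.11,0,0],[0.13,0,0],[0.145,0,0],[0.16,0,0],[0.16,0,0]], turn=[0,0,0,0,0,0,0], hand=[1,1,1,1,1,1,1])

```text
time: 13.1
tool_pos: [0.4639, -0.1107, 0.0031]
tool_rot: [-0.0, 0.998, 0.056, -0.001]
force: [-2.7, -0.1, 1.7]
gripper_width: 0.0879
grip_force: 1.4
```

Request:
send_rows(offset=[[0.022,0,0],[0.022,0,-0.044],[0.022,0,-0.088],[0.027,0,-0.131],[0.033,0,-0.173],[0.045,0,-0.213],[0.058,0,-0.25],[0.075,0,-0.285]], turn=[0,0,0,0,0,0,0,0], hand=[1,1,1,1,1,1,1,1])

```text
time: 13.9
tool_pos: [0.4768, -0.11, 0.0466]
tool_rot: [0.0, 0.998, 0.056, 0.001]
force: [-1.5, -0.1, 0.6]
gripper_width: 0.088
grip_force: 0.7
```

```bash
python3 ora.py | grep -v "^10 "
```

```text
238 [[354.2, 194.5], [392.0, 174.0], [397.6, 184.4], [359.8, 204.8]]
```

Request:
send_rows(offset=[[0.035,0,-0.025],[0.057,0,-0.055],[0.08,0,-0.083],[0.102,0,-0.107],[0.12,0,-0.127],[0.135,0,-0.143]], turn=[0,0,0,0,0,0], hand=[1,1,1,1,1,1])

```text
time: 14.55
tool_pos: [0.4967, -0.1079, 0.0679]
tool_rot: [0.0, 0.998, 0.056, 0.001]
force: [-2.6, 0.5, 2.3]
gripper_width: 0.0877
grip_force: 1.5
```

```bash
python3 ora.py | grep -v "^10 "
```

```text
253 [[353.9, 194.2], [382.9, 162.0], [389.9, 168.2], [360.8, 200.4]]
```

Request:
send_rows(offset=[[0.025,0,0.009],[0.04,0,0.004],[0.055,0,-0.003],[0.078,0,-0.018],[0.1,0,-0.027]], turn=[0,0,0,0,0], hand=[1,1,1,1,1])

```text
time: 15.1
tool_pos: [0.5071, -0.1066, 0.0729]
tool_rot: [0.0, 0.998, 0.057, -0.003]
force: [-18.7, -3.5, 36.0]
gripper_width: 0.0877
grip_force: 20.4
```

```bash
python3 ora.py | grep -v "^10 "
```

```text
254 [[353.2, 194.1], [377.0, 160.0], [383.1, 164.3], [359.3, 198.3]]
```

Request:
send_rows(offset=[[0.005,0,-0.01],[0.02,0,-0.018],[0.04,0,-0.027],[0.06,0,-0.036]], turn=[0,0,0,0], hand=[1,1,1,1])

```text
time: 15.55
tool_pos: [0.5204, -0.1053, 0.0789]
tool_rot: [0.0, 0.998, 0.056, 0.001]
force: [-6.5, 0.6, 21.3]
gripper_width: 0.0875
grip_force: 11.2
```

```bash
python3 ora.py | grep -v "^10 "
```

```text
327 [[350.4, 192.5], [370.4, 155.7], [378.6, 160.2], [358.6, 196.9]]
```

Request:
send_rows(offset=[[0.025,0,-0.003],[0.055,0,-0.007],[0.085,0,-0.012]], turn=[0,0,0], hand=[1,1,1])

```text
time: 15.9
tool_pos: [0.536, -0.1037, 0.0822]
tool_rot: [0.001, 0.998, 0.056, 0.004]
force: [-4.5, 3.8, 27.6]
gripper_width: 0.0876
grip_force: 13.7
```

```bash
python3 ora.py | grep -v "^10 "; python3 cols.py
```

```text
627 [[343.3, 188.6], [374.5, 131.9], [389.4, 140.1], [358.2, 196.8]]
355 174 195 22; 360 157 194 38; 365 158 184 27; 370 159 175 17; 375 155 166 12; 380 135 155 21; 410 132 132 1; 420 139 139 1; 
flat bottom edge front,near: [356.59305628 194.69007856] [392.92960548 203.92838108] near right [410.78421594 164.81756441]
```

```bash
cat > fit.py <<'E'
from h import *
from itertools import product
c=eyes.camera("scene"); h=cv2.cvtColor(c["color"],cv2.COLOR_RGB2HSV)
m=cv2.inRange(h,(5,170,60),(15,255,255)); m[:110]=0; m[230:]=0; m[:,:270]=0; m[:,425:]=0
n=np.array([.9936,.113,0]); l=np.array([-.113,.9936,0]); B=np.array([.5355,.0247,0])
def mask(th,ax,az,s):
    q=np.radians(th); W=n*-np.cos(q)+np.array([0,0,np.sin(q)]); H=n*np.sin(q)+np.array([0,0,np.cos(q)])
    A=B+n*ax+np.array([0,0,az])-l*s
    f=lambda w,hh,y:w2px(c,A+W*w+H*hh-l*y)
    o=np.zeros(m.shape,np.uint8)
    for F in([f(0,0,0),f(.076,0,0),f(.076,.0125,0),f(0,.0125,0)],):
        cv2.fillPoly(o,[np.round(F).astype(np.int32)],255)
    cam=np.array(c["xyz"])-A
    if -(H@cam)>0: cv2.fillPoly(o,[np.round([f(0,0,0),f(.076,0,0),f(.076,0,.15),f(0,0,.15)]).astype(np.int32)],255)
    return o
best=[]
for th,ax,az,s in product(range(0,181,4),np.arange(-.03,.11,.006),(0,.008,.016,.033),(.057,.063)):
    if az>.01 and th<100: continue
    o=mask(th,ax,az,s); i=(o&m>0).sum(); best.append((round(i/max(1,((o|m)>0).sum()),3),th,round(ax,3),az,s))
best.sort(reverse=True); print((m>0).sum(),*best[:6],sep="\n")
E
python3 fit.py
```

```text
1029
(np.float64(0.554), 92, np.float64(-0.006), 0, 0.063)
(np.float64(0.548), 88, np.float64(-0.006), 0, 0.063)
(np.float64(0.543), 88, np.float64(-0.006), 0, 0.057)
(np.float64(0.539), 88, np.float64(-0.006), 0.008, 0.063)
(np.float64(0.537), 88, np.float64(-0.006), 0.008, 0.057)
(np.float64(0.529), 92, np.float64(-0.006), 0, 0.057)
```

The fit says the stone now stands nearly upright (about 90°) on the board's edge. I'll lift clear, back off and check.

Request:
send_rows(offset=[[0,0,-0.03],[0,0,-0.07],[-0.1,0,-0.08],[-0.25,0,-0.08],[-0.27,0,-0.08]], turn=[0,0,0,0,0], hand=[1,1,1,1,1])

```text
time: 16.55
tool_pos: [0.4899, -0.1076, 0.0901]
tool_rot: [-0.0, 0.998, 0.056, -0.001]
force: [-0.3, -0.1, -0.5]
gripper_width: 0.0881
grip_force: 0.0
```

```bash
python3 fit.py
```

```text
1058
(np.float64(0.628), 88, np.float64(-0.006), 0, 0.057)
(np.float64(0.617), 88, np.float64(-0.006), 0, 0.063)
(np.float64(0.611), 92, np.float64(-0.006), 0, 0.063)
(np.float64(0.597), 88, np.float64(-0.006), 0.008, 0.057)
(np.float64(0.586), 88, np.float64(-0.006), 0.008, 0.063)
(np.float64(0.585), 92, np.float64(-0.006), 0, 0.057)
```

Request:
send_rows(offset=[[0,0,0.12],[0,0,0.2],[0.1,0,0.2],[0.2,0,0.2],[0.26,0,0.2],[0.29,0,0.2],[0.32,0,0.2],[0.35,0,0.2]], turn=[0,0,0,0,0,0,0,0], hand=[1,1,1,1,1,1,1,1])

```text
time: 17.4
tool_pos: [0.5441, -0.1019, 0.0604]
tool_rot: [-0.0, 0.998, 0.056, -0.0]
force: [-0.6, 0.1, 0.7]
gripper_width: 0.0881
grip_force: 0.1
```

```bash
python3 fit.py
```

```text
1107
(np.float64(0.476), 108, np.float64(-0.006), 0.008, 0.057)
(np.float64(0.473), 108, np.float64(-0.006), 0.008, 0.063)
(np.float64(0.471), 112, np.float64(-0.006), 0.008, 0.063)
(np.float64(0.467), 104, np.float64(-0.006), 0.008, 0.057)
(np.float64(0.464), 112, np.float64(-0.006), 0.008, 0.057)
(np.float64(0.457), 108, np.float64(-0.006), 0.016, 0.057)
```

Tilting at about 105°; a little further.

Request:
send_rows(offset=[[0.02,0,0],[0.04,0,0],[0.06,0,0],[0.08,0,0],[0.09,0,0],[0.09,0,0],[0.09,0,0]], turn=[0,0,0,0,0,0,0], hand=[1,1,1,1,1,1,1])

```text
time: 18.15
tool_pos: [0.5576, -0.1005, 0.0605]
tool_rot: [-0.0, 0.998, 0.056, -0.0]
force: [-0.2, -0.7, 0.7]
gripper_width: 0.0877
grip_force: 0.0
```

Request:
send_rows(offset=[[0,0,-0.3],[-0.3,0,-0.7],[-0.7,0,-0.9],[-1,0,-0.9],[-1,0,-0.9],[-1,0,-0.9]], turn=[0,0,0,0,0,0], hand=[1,1,1,1,1,1])

```text
time: 18.75
tool_pos: [0.4048, -0.1169, 0.1964]
tool_rot: [-0.0, 0.998, 0.056, -0.001]
force: [0.5, -0.1, -0.6]
gripper_width: 0.0876
grip_force: 0.0
```

```bash
python3 fit.py
python3 - <<'E'
from h import *
c=eyes.camera("top"); h=cv2.cvtColor(c["color"],cv2.COLOR_RGB2HSV); m=cv2.inRange(h,(5,170,60),(15,255,255)); m[:110]=0;m[270:]=0;m[:,:290]=0;m[:,430:]=0
k,lab,st,_=cv2.connectedComponentsWithStats(m); i=1+st[1:,4].argmax(); bx=cv2.boxPoints(cv2.minAreaRect(cv2.findNonZero((lab==i).astype(np.uint8))))
n=np.array([.9936,.113]); l=np.array([-.113,.9936]); B=np.array([.6129,-.0777])
print(st[i],bx.round(1).tolist()); 
for u in bx: p=px2w(c,*u,.033)[:2]-B; print((p@n).round(4),(p@l).round(4))
E
```

```text
544
(np.float64(0.24), 4, np.float64(0.096), 0.008, 0.063)
(np.float64(0.24), 0, np.float64(0.096), 0.008, 0.063)
(np.float64(0.236), 4, np.float64(0.09), 0.008, 0.063)
(np.float64(0.223), 0, np.float64(0.09), 0.008, 0.063)
(np.float64(0.216), 4, np.float64(0.102), 0.008, 0.063)
(np.float64(0.213), 0, np.float64(0.102), 0.008, 0.063)
[337 175   1   1   1] [[337.0, 175.0], [337.0, 175.0], [337.0, 175.0], [337.0, 175.0]]
-0.0078 0.0613
-0.0078 0.0613
-0.0078 0.0613
-0.0078 0.0613
```

Run:
```python
from h import *
for cam,(x0,y0,x1,y1,s) in dict(top=(310,135,420,250,7),scene=(280,130,440,220,8)).items():
    c=eyes.camera(cam); im=c["color"]
    print(cam); [print(v,[tuple(im[v,u].tolist()) for u in range(x0,x1,15)]) for v in range(y0,y1,12)]
c=eyes.camera("top"); h=cv2.cvtColor(c["color"],cv2.COLOR_RGB2HSV); print(h[175,340],h[185,370])
```

```text
top
135 [(101, 84, 70), (105, 85, 69), (98, 82, 67), (83, 71, 58), (89, 76, 63), (80, 68, 57), (73, 62, 52), (89, 75, 62)]
147 [(99, 84, 69), (247, 247, 232), (247, 244, 216), (247, 245, 222), (247, 245, 220), (247, 245, 219), (247, 246, 225), (97, 81, 65)]
159 [(100, 84, 68), (247, 245, 220), (247, 218, 132), (247, 221, 119), (247, 220, 117), (247, 220, 117), (247, 221, 117), (89, 76, 64)]
171 [(100, 82, 68), (247, 245, 219), (247, 223, 120), (247, 223, 120), (247, 222, 119), (247, 223, 120), (247, 222, 119), (65, 56, 47)]
183 [(107, 86, 70), (247, 239, 201), (247, 226, 125), (247, 225, 122), (247, 225, 121), (247, 224, 122), (247, 223, 120), (62, 51, 44)]
195 [(117, 97, 77), (247, 245, 221), (247, 246, 223), (247, 244, 216), (247, 245, 218), (247, 243, 211), (230, 200, 155), (63, 53, 46)]
207 [(98, 82, 68), (97, 81, 66), (97, 81, 66), (98, 82, 67), (93, 79, 65), (79, 72, 63), (56, 50, 41), (97, 78, 57)]
219 [(97, 79, 65), (102, 85, 69), (100, 82, 67), (99, 84, 68), (88, 75, 61), (64, 54, 48), (59, 51, 43), (42, 38, 31)]
231 [(159, 145, 135), (87, 73, 61), (92, 75, 64), (85, 68, 56)
[... 846 characters left out ...]
8)]
178 [(91, 70, 49), (60, 44, 31), (255, 253, 207), (255, 144, 0), (255, 208, 0), (92, 91, 81), (78, 60, 43), (56, 44, 31), (48, 36, 26), (53, 42, 29), (46, 36, 28)]
190 [(95, 71, 47), (255, 251, 181), (255, 249, 194), (253, 230, 152), (98, 105, 104), (255, 255, 214), (97, 72, 48), (88, 68, 47), (76, 55, 41), (75, 55, 39), (87, 67, 46)]
202 [(95, 70, 48), (92, 71, 49), (138, 107, 70), (254, 245, 182), (255, 252, 202), (89, 68, 48), (93, 70, 50), (85, 64, 47), (53, 36, 26), (57, 44, 33), (34, 28, 21)]
214 [(100, 75, 51), (103, 78, 52), (102, 75, 52), (91, 68, 48), (91, 69, 48), (87, 65, 48), (162, 144, 128), (74, 58, 40), (77, 58, 41), (85, 64, 46), (41, 33, 22)]
[ 25 130 247] [ 25 129 247]
```

The orange face is up on the board (bright under the light). I'll measure its fit and the neighbours.

Run:
```python
from h import *
c=eyes.camera("top"); a=c["color"].astype(int); m=((a[...,0]>235)&(a[...,2]<165)).astype(np.uint8); m[:130]=0;m[215:]=0;m[:,:300]=0;m[:,417:]=0
k,lab,st,_=cv2.connectedComponentsWithStats(m); i=1+st[1:,4].argmax(); bx=cv2.boxPoints(cv2.minAreaRect(cv2.findNonZero((lab==i).astype(np.uint8))))
n=np.array([.9936,.113]); l=np.array([-.113,.9936]); B=np.array([.6129,-.0777])
for z in(.033,):
  for u in bx: p=px2w(c,*u,z)[:2]-B; print(z,u.round(1),(p@n).round(4),(p@l).round(4))
old=cv2.imread("pics/top0.png")[:,:,::-1].astype(int); d=np.abs(old-a).sum(2)
print("block diff",(d[195:230,416:472]>90).sum(),"pipe diff",(d[220:240,262:322]>90).sum())
c=eyes.camera("scene"); o=cv2.imread("pics/scene0.png")[:,:,::-1].astype(int); d=np.abs(o-c["color"].astype(int)).sum(2)
print("scene pipe",(d[208:266,340:385]>90).sum(),"block",(d[122:152,390:424]>90).sum())
```

```text
0.033 [334.9 159.5] 0.0275 0.062
0.033 [402.1 152. ] 0.0292 -0.0895
0.033 [405.8 185.2] -0.0462 -0.0879
0.033 [338.6 192.7] -0.0475 0.0622
block diff 583 pipe diff 0
scene pipe 0 block 0
```

```bash
python3 -c "
from station import order
print(order.sign_off())"
```

```text
the job is handed in; nothing more can be done
None
```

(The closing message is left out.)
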